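# Wipe the scanner shelf and check in the sample jars

## Robot

A 6-joint arm with a two-finger parallel gripper is mounted at the origin on the work surface. World frame = base frame: x ahead of the robot, y to its left, z up, the work surface at z = 0. Lengths are in m, angles in rad, forces in N, time in s.
With the tool pointing down it reaches from about 0.225 to 0.875 m from the base axis. Payload 3.4 kg.
Tool frame: the origin (TCP) lies on the mounting face of the last link; the fingertips stand 173 mm ahead of it and the grasp point (between the pads) lies 155 mm ahead of it; z points along the fingers, y is the line along which they close (so a half turn about z gives the same grasp; the last joint's range is limited). The gripper opens to 85 mm and grips with 20 to 120 N. Pads are 22 mm wide; open, the fingers measure 114 mm over their backs; the gripper's body (76 mm by 85 mm) begins 54 mm behind the grasp point. The pads swing forward as they close: fully open they stand 13 mm farther back than shut.
Start: joints at [-1.322, 0.276, 1.505, -0, 1.361, -0.121], TCP at [0.208, -0.536, 0.405] pointing down, gripper open.
Joint ranges: [-2.89, 2.89], [-0.75, 2.08], [0.22, 2.7], [-1.18, 4.32], [0.11, 2.71], [-2.7, 2.7]. Speed limits (rad/s): [2.57, 2.57, 3.14, 3.14, 3.14, 3.14].

## Interface

Orientations are given as a unit quaternion [w, x, y, z].
In Python, from rig import manip gives the robot as it stands.
- The arm moves only by the tool carry_out, never from a script. Its arguments are lists of equal length, an entry for each row: "linear": the shift along the world's x, y, z each as a share of 500 mm, from -1 to 1, a list of three; "angular": the turn, a rotation vector about the world's x, y, z each as a share of 0.08 rad, from -1 to 1, a list of three; "hand": the opening, from 0 (shut) to 1 (fully open). In form: {"linear": [[x, y, z], ...], "angular": [[rx, ry, rz], ...], "hand": [hand, ...]}. A call has 1 to 8 rows; each row shifts and turns the commanded pose from where the row before left it; what a row does not reach is not made up. A row lasts 1/12 s, in which the tool goes at most 41.7 mm and 7.16 degrees, less where a joint would pass 70% of its speed; a pose out of reach is approached as far as the arm can. A call with a number of a shift or a turn outside -1 to 1 is refused whole. A call with a gripper value outside its range is refused whole. The fingers move at their own pace and stop on an object; "force" is the grip in N (left out, the last holds). Time passes only in rows, so rows that do not move let the fingers close. It gives the time, the measured TCP pose, the force, the opening and the grip force at its end, in the units of the state.
- manip.get_state(): the state, without advancing time (a new reading comes with each control period).
- manip.get_image(name): name is "scene" or "top" or "wrist"; returns the picture (400x640x3 uint8, red, green, blue); there is no depth.
- manip.camera_params(name): a dict with "fx", "fy", "cx", "cy" (pixels), "k1" (the pictures are not rectified: a ray, as slopes to the right and down, at radius r is drawn at 1 + k1 r^2 times it, then the intrinsics apply), "view" (4x4, takes a point from world to camera coordinates); the wrist camera has in their place "hand_eye" (4x4, takes a point from camera to tool coordinates, whose origin is the TCP and whose axes are the flange's). Camera axes: x right, y down, z forward; pixel columns grow to the right and rows downward; lengths in m; the calibration is good to about 2 mm. A picture is of the moment at which its call begins: read the wrist's pose just before it. camera_params takes no time and is no camera call.
- manip.sign_off(): hands the job in; it is judged then, once.
The state is a dict: "clock": time; "qpos": joint angles; "qd": joint speeds; "effort": joint torques, N m; "position": TCP position; "ee_rot": TCP orientation; "contact_force": force on the tool from outside, world axes, zero at the start; "moment": the same for the moment, N m; "width": finger opening in m; "gripper_force": force on a finger pad.
Only numpy, scipy, OpenCV 4.12 (cv2) and the standard library are available. Lean on these libraries where they do the work, as an engineer would, in place of code of your own. Each camera call takes 0.05 s, during which the arm holds its last target. There are 200 camera calls.

## Task

Get the sample jars checked in at the scanner. First wipe the empty glass shelf with the felt wiper: press it flat with its springs partly squeezed, not rammed onto the stop, and sweep the whole length along the middle of the shelf, from the green end to the red end and back to the green end, with the sole level with the end of the glass each time; then put the wiper back in its tray. Afterwards stand every jar that is there upright on the shelf, along its middle line, orange mark facing the scanner, and leave all else on the bench alone.

Things in the scene. Friction and masses are not known exactly. Their poses are not given: they have to be found in the camera images.
- shelf: Scanner shelf, fixed: frosted pale-green glass plate 90 (x) x 340 (y) x 8 mm. Origin: centre of its underside on the bench; its top is 8 mm above. A green strip marks its +y end, a red strip its -y end. The grey scanner block stands along its +x side.
- window (a point): Middle of the scanner's dark red window, which faces -x across the shelf: in the shelf's frame x = 57, y = 0, z = 25 mm. The scanner block is 340 mm long, 60 deep and 40 high, fixed to the shelf.
- wiper: Felt wiper, 72 mm tall, 0.17 kg. Felt sole 60 x 60, z 0 to 11; black plate 56 x 56, z 24 to 32; yellow grip rib, z 32 to 72, 50 long (x), 26 thick (y): pinch it across y. Between sole and plate are springs: the sole yields up to 12 mm, pressing with 3.5 N plus 0.8 N per mm, then hits a stop. Origin: centre of the sole's underside when unpressed; z up.
- dock: Wiper's parking tray, blue, fixed, 102 x 102 mm, floor 5 mm thick, rim 10 mm high, inside 92 x 92. Origin at the centre of its underside. The wiper starts in it.
- jar1: Sample jar (2 to 4 are present, the others absent): off-white body with a heavy steel foot, 64 dia, z 0 to 42; blue cap 44 dia, z 42 to 68, where it is gripped (tips above the shoulder at 42). About 0.18 kg. Origin at the centre of its underside. Its x axis points to the marked side: an orange stripe down the body, continued up the cap and along a radius of the cap's top.
- jar2: Sample jar (2 to 4 are present, the others absent): off-white body with a heavy steel foot, 64 dia, z 0 to 42; blue cap 44 dia, z 42 to 68, where it is gripped (tips above the shoulder at 42). About 0.18 kg. Origin at the centre of its underside. Its x axis points to the marked side: an orange stripe down the body, continued up the cap and along a radius of the cap's top.
- jar3: Sample jar (2 to 4 are present, the others absent): off-white body with a heavy steel foot, 64 dia, z 0 to 42; blue cap 44 dia, z 42 to 68, where it is gripped (tips above the shoulder at 42). About 0.18 kg. Origin at the centre of its underside. Its x axis points to the marked side: an orange stripe down the body, continued up the cap and along a radius of the cap's top.
- jar4: Sample jar (2 to 4 are present, the others absent): off-white body with a heavy steel foot, 64 dia, z 0 to 42; blue cap 44 dia, z 42 to 68, where it is gripped (tips above the shoulder at 42). About 0.18 kg. Origin at the centre of its underside. Its x axis points to the marked side: an orange stripe down the body, continued up the cap and along a radius of the cap's top.
- wash: Bystander, to be left alone: white plastic bottle, 64 dia x 170 mm. Origin at the centre of its underside.
- bulb: Bystander, to be left alone: terracotta rubber bulb, pointing up, 48 dia x 90 mm. Origin at the centre of its underside.
- amber: Bystander, to be left alone: amber glass bottle, 60 dia x 130 mm. Origin at the centre of its underside.
- beaker: Bystander, to be left alone: glass beaker, 64 dia x 80 mm. Origin at the centre of its underside.
- weight: Bystander, to be left alone: brass weight, 32 dia x 40 mm. Origin at the centre of its underside.
- tipbox: Bystander, to be left alone: green box 80 x 120 x 50 mm. Origin at the centre of its underside.
- eraser: Bystander, to be left alone: white eraser block 50 x 22 x 16 mm. Origin at the centre of its underside.
Things that resemble listed ones, but are neither listed nor needed, are in the scene too. What is shaped like the wiper but purple or turquoise is not meant. What is shaped like the jar1 but purple or turquoise is not meant.

How it is judged:
On the way, in this order (a step that is already met when the one before it is completed fails the run):
1. wiper pressed flat on the glass at the green end (outward pass) (contact force between wiper and shelf between 4 and 20 N and y of wiper in the frame of shelf between 0.125 and 0.17 m and x of wiper in the frame of shelf between -0.02 and 0.02 m and angle between wiper's own z axis and vertical below 0.2 rad), for 0.1 s.
2. wiper pressed flat on the glass at a quarter of the way from green (outward pass) (contact force between wiper and shelf between 4 and 20 N and y of wiper in the frame of shelf between 0.045 and 0.085 m and x of wiper in the frame of shelf between -0.02 and 0.02 m and angle between wiper's own z axis and vertical below 0.2 rad), for 0.1 s.
3. wiper pressed flat on the glass at the middle (outward pass) (contact force between wiper and shelf between 4 and 20 N and y of wiper in the frame of shelf between -0.02 and 0.02 m and x of wiper in the frame of shelf between -0.02 and 0.02 m and angle between wiper's own z axis and vertical below 0.2 rad), for 0.1 s.
4. wiper pressed flat on the glass at three quarters of the way (outward pass) (contact force between wiper and shelf between 4 and 20 N and y of wiper in the frame of shelf between -0.085 and -0.045 m and x of wiper in the frame of shelf between -0.02 and 0.02 m and angle between wiper's own z axis and vertical below 0.2 rad), for 0.1 s.
5. wiper pressed flat on the glass at the red end (outward pass) (contact force between wiper and shelf between 4 and 20 N and y of wiper in the frame of shelf between -0.17 and -0.125 m and x of wiper in the frame of shelf between -0.02 and 0.02 m and angle between wiper's own z axis and vertical below 0.2 rad), for 0.1 s.
6. wiper pressed flat on the glass at three quarters of the way (return pass) (all of step 4), for 0.1 s.
7. wiper pressed flat on the glass at the middle (return pass) (all of step 3), for 0.1 s.
8. wiper pressed flat on the glass at a quarter of the way from green (return pass) (all of step 2), for 0.1 s.
9. wiper pressed flat on the glass at the green end (return pass) (all of step 1), for 0.1 s.
10. wiper back in its tray, let go (horizontal distance between wiper and dock below 0.03 m and z of wiper in the frame of dock between -0.002 and 0.012 m and angle between wiper's own z axis and vertical below 0.1 rad and linear speed of wiper below 0.03 m/s and contact force between wiper and the fingers below 0.05 N), for 0.2 s.
At the end, for the whole second after the job is handed in: The wiper stands upright in its tray (within 30 mm of the tray's centre), and every jar present stands upright and still on the shelf, within 20 mm of its middle line and 150 mm of its middle, with the mark within 0.35 rad of squarely facing the scanner (horizontal distance between wiper and dock below 0.03 m and z of wiper in the frame of dock between -0.002 and 0.012 m and angle between each of wiper, jar1, jar2, jar3, jar4's own z axis and vertical below 0.1 rad and linear speed of each of wiper, jar1, jar2, jar3, jar4 below 0.03 m/s and x of jar1 in the frame of shelf between -0.02 and 0.02 m and y of jar1 in the frame of shelf between -0.15 and 0.15 m and z of jar1 in the frame of shelf between 0.004 and 0.014 m and angle between the x axis of each of jar1, jar2, jar3, jar4 and the x axis of shelf, either way round below 0.35 rad and x of window in the frame of jar1 above 0 m and x of jar2 in the frame of shelf between -0.02 and 0.02 m and y of jar2 in the frame of shelf between -0.15 and 0.15 m and z of jar2 in the frame of shelf between 0.004 and 0.014 m and x of window in the frame of jar2 above 0 m and x of jar3 in the frame of shelf between -0.02 and 0.02 m and y of jar3 in the frame of shelf between -0.15 and 0.15 m and z of jar3 in the frame of shelf between 0.004 and 0.014 m and x of window in the frame of jar3 above 0 m and x of jar4 in the frame of shelf between -0.02 and 0.02 m and y of jar4 in the frame of shelf between -0.15 and 0.15 m and z of jar4 in the frame of shelf between 0.004 and 0.014 m and x of window in the frame of jar4 above 0 m); the robot touches nothing.
It fails at once if wiper rammed against the shelf (over 35 N) (contact force between wiper and shelf above 35 N).
It fails at once if a bystander shifted by more than 40 mm or knocked over (distance of any of wash, bulb, amber, beaker, weight, tipbox, eraser from where it was at the start of the episode above 0.04 m or angle between any of wash, bulb, amber, beaker, weight, tipbox, eraser's own z axis and vertical above 0.6 rad).
Of jar1, jar2, jar3, jar4 only 2 to 4 are there at a start; the rules pass over those that are not, and their reading is None.
At some moment in a run one of jar1, jar2, jar3, jar4 may be knocked a few centimetres aside while the robot is not near it.
Once in a run the grip may slacken for a moment while it holds something.
It also fails if it takes over 208 s, if anything falls off the work surface, if the arm or the gripper's body presses on something with over 40 N, if the wrist force passes 120 N, or if a joint passes its speed limit or range.

## Working session

There is one attempt and no reset: what is moved stays moved. The work goes in short steps, Python scripts to look and compute and a tool call to move; the robot and the scene stay as the last step left them, time stands still between calls to the robot, and variables do not carry over. Pictures are saved under pics/ and viewed, at most 15 in all, crops included, and the job is handed in when it is done.

Besides the shell and the picture viewer there is one more tool, called after "Call:" by a JSON object that holds its "api" and its "payload", one argument or row to a line. carry_out: Moves the arm, as the interface text tells. Its arguments: {"type":"object","properties":{"linear":{"type":"array"},"angular":{"type":"array"},"hand":{"type":"array"},"force":{"type":"number"}},"required":["linear","angular","hand"]}

```bash
mkdir -p pics; ls; cat > h.py <<'E'
import numpy as np, cv2
from rig import manip
from scipy.spatial.transform import Rotation as R
def st():
    return manip.get_state()
def Rq(q): return R.from_quat([q[1],q[2],q[3],q[0]])
def cam(name,s=None):
    p=manip.camera_params(name)
    if name=='wrist':
        s=s or st(); T=np.eye(4); T[:3,:3]=Rq(s['ee_rot']).as_matrix(); T[:3,3]=s['position']
        C=T@np.array(p['hand_eye'])
    else: C=np.linalg.inv(np.array(p['view']))
    return p,C
def ray(p,C,u,v):
    xd=np.array([(u-p['cx'])/p['fx'],(v-p['cy'])/p['fy']]); x=xd.copy()
    for _ in range(30): x=xd/(1+p['k1']*(x@x))
    return C[:3,3],C[:3,:3]@np.array([x[0],x[1],1])
def hit(pc,u,v,z):
    o,d=ray(*pc,u,v); return o+d*(z-o[2])/d[2]
def proj(pc,X):
    p,C=pc; c=np.linalg.inv(C)@np.append(X,1); x=c[:2]/c[2]; x=x*(1+p['k1']*(x@x))
    return np.array([x[0]*p['fx']+p['cx'],x[1]*p['fy']+p['cy']])
def shot(name,fn):
    s=st(); im=np.array(manip.get_image(name)); cv2.imwrite('pics/'+fn,im[:,:,::-1]); return im,cam(name,s)
E
python3 - <<'E'
from h import *
print(st())
for n in['top','scene']:
    im,pc=shot(n,n+'0.png'); print(n,pc)
print(manip.camera_params('wrist'))
E
```

```text
pics
{'clock': 0.0, 'qpos': array([-1.32204466e+00,  2.76603745e-01,  1.50615048e+00, -8.24368637e-06,
        1.36063029e+00, -1.21027875e-01]), 'qd': array([ 0.00036517, -0.00196059,  0.00076695,  0.00172157,  0.00109893,
       -0.00167363]), 'effort': array([-3.86777847e-04, -4.16764677e+01, -2.45803928e+01, -2.58233913e-04,
        1.09398243e-02, -7.23592876e-06]), 'position': array([ 0.20773886, -0.53594391,  0.40382749]), 'ee_rot': array([-8.93847309e-04,  9.82955968e-01,  1.83838957e-01, -6.11991175e-05]), 'contact_force': array([-1.55067   , -0.61755552, -0.16430515]), 'moment': array([ 0.01838141,  0.05732308, -0.03255747]), 'gripper_force': 0.0, 'width': 0.08562078340572639}
top ({'fx': 372.94536314154107, 'fy': 372.94536314154107, 'cx': 314.0268100683196, 'cy': 194.9587843853431, 'k1': -0.02933481948342648, 'view': array([[-6.70989861e-04, -9.99994007e-01,  3.39657540e-03,
        -4.27385997e-02],
       [-9.74365616e-01, -1.10339780e-04, -2.24970294e-01,
         5.21243551e-01],
       [ 2.24969321e-01, -3.46045907e-03, -9.74359703e-01,
         1.17327027e+00],
     
[... 848 characters left out ...]
06, -0.36231049,  0.87223939],
       [ 0.50171639,  0.59399767, -0.62884611,  0.56804331],
       [-0.00304395, -0.72574586, -0.68795616,  0.69677679],
       [ 0.        ,  0.        ,  0.        ,  1.        ]]))
{'fx': 315.2205654643975, 'fy': 315.2205654643975, 'cx': 318.0081774973519, 'cy': 198.94319220497604, 'k1': -0.022613504298787286, 'hand_eye': array([[ 6.00124127e-04, -9.52894991e-01, -3.03299813e-01,
         7.76585520e-02],
       [ 9.99999803e-01,  6.28261300e-04,  4.80370688e-06,
         3.37046271e-04],
       [ 1.85974107e-04, -3.03299756e-01,  9.52895180e-01,
         3.05561572e-02],
       [ 0.00000000e+00,  0.00000000e+00,  0.00000000e+00,
         1.00000000e+00]])}
```

View pics/top0.png

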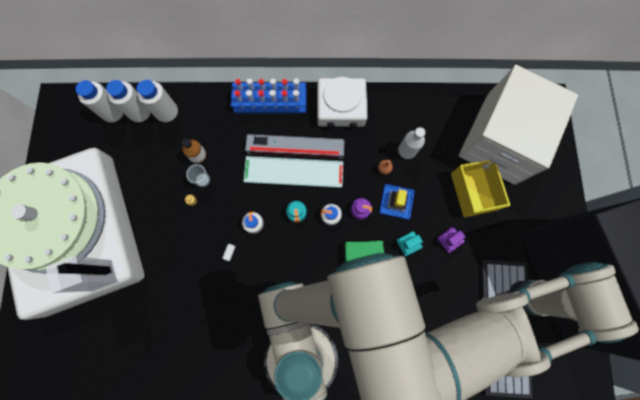

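View pics/scene0.png

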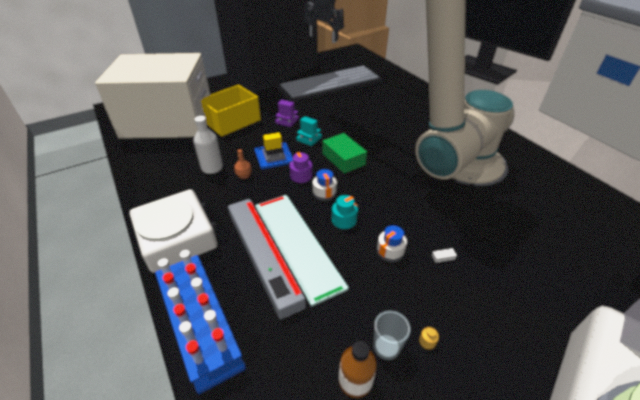

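The top view shows the shelf at (294,172), with its green end left and red end right. The yellow wiper is in its blue tray at (398,200). Blue-cap jars are at (253,222) and (331,213). Decoys are the turquoise jar (297,211), purple jar (361,208), turquoise wiper (410,243) and purple wiper (452,240). The scene view shows the same two jars, at (392,240) and (324,183).

```bash
cat >> h.py <<'E'
def blobs(im,lo,hi,amin=8):
    hsv=cv2.cvtColor(im,cv2.COLOR_RGB2HSV); m=cv2.inRange(hsv,np.array(lo),np.array(hi))
    n,l,s,c=cv2.connectedComponentsWithStats(m)
    return [(c[i],s[i]) for i in range(1,n) if s[i][4]>=amin],l,m
E
python3 - <<'E'
from h import *
for n in ['top','scene']:
    im=cv2.imread(f'pics/{n}0.png')[:,:,::-1].copy(); pc=cam(n)
    for nm,lo,hi,z in [('green',(45,90,60),(75,255,255),.008),('red',(0,150,120),(6,255,255),.008),('yellow',(24,140,120),(34,255,255),.072),('bluecap',(105,140,80),(118,255,255),.068),('orange',(8,140,140),(18,255,255),.068)]:
        b,_,_=blobs(im,lo,hi,6)
        for c,s in b: print(n,nm,c.round(1),s,hit(pc,*c,z).round(3)[:2])
# shelf glass quad in top
im=cv2.imread('pics/top0.png')[:,:,::-1].copy(); pc=cam('top')
b,l,m=blobs(im,(70,15,170),(100,90,255),300)
for c,s in b:
    print('glass',c,s)
    k=(l==l[int(c[1]),int(c[0])]).astype(np.uint8); cn=max(cv2.findContours(k,0,2)[0],key=cv2.contourArea)
    q=cv2.boxPoints(cv2.minAreaRect(cn)); print([hit(pc,*x,.008).round(4)[:2] for x in q])
e=cv2.resize(im[140:270,225:480],None,fx=3,fy=3,interpolation=3); cv2.imwrite('pics/topc.png',e[:,:,::-1])
E
```

```text
top green [246.4 168.6] [244 160   5  18  44] [0.628 0.194]
top green [362.4 248.5] [345 240  40  21 624] [ 0.349 -0.205]
top red [237.6  80.8] [236  79   4   5  14] [0.969 0.241]
top red [260.9  80.9] [259  79   5   5  14] [0.968 0.154]
top red [284.3  80.9] [283  79   4   5  11] [0.968 0.067]
top red [237.  93.] [236  92   3   3   7] [0.919 0.241]
top red [260.5  93. ] [260  92   2   3   6] [0.919 0.154]
top red [294.5 150.3] [251 147  87   7 195] [0.696 0.026]
top yellow [480.5 189.2] [ 460  162   50   52 1182] [ 0.538 -0.593]
top yellow [400.7 198.1] [396 191  10  15 126] [ 0.508 -0.327]
top bluecap [85.4 89.1] [ 75  81  22  17 279] [0.905 0.77 ]
top bluecap [116.   88.7] [106  80  21  18 266] [0.906 0.659]
top bluecap [146.   88.6] [136  80  20  18 264] [0.906 0.552]
top bluecap [269.6  99.1] [ 230   82   77   31 1564] [0.863 0.112]
top bluecap [396.3 202.1] [379 184  36  36 621] [ 0.495 -0.312]
top bluecap [332.  213.2] [326 207  11  12  71] [ 0.458 -0.101]
top bluecap [250.9 222. ] [245 216  12  11  82] [0.43  0.161]
top orange [388.4 166.8] [385 161   7  11  41] [ 0.616 -0.29
[... 1118 characters left out ...]
48] [ 0.469 -0.096]
scene bluecap [394.9 233.5] [384 225  21  20 232] [0.438 0.169]
scene bluecap [201.6 330.9] [ 155  256   90  138 4557] [0.891 0.179]
scene orange [298.4 153.1] [297 152   3   4   8] [ 0.481 -0.216]
scene orange [239.3 166. ] [235 161  10  10  73] [ 0.651 -0.245]
scene orange [327.6 188.4] [325 175   6  22  60] [ 0.489 -0.042]
scene orange [349.1 198.1] [346 196   7   5  16] [0.461 0.017]
scene orange [384.7 244.6] [380 232  14  23  81] [0.478 0.183]
scene orange [347. 361.] [342 352  12  20 127] [0.692 0.357]
glass [292.61688889 171.39155556] [ 244  157   98   30 2250]
[array([0.5828, 0.2007]), array([0.6733, 0.1998]), array([ 0.6539, -0.1426]), array([ 0.5641, -0.1364])]
```

View pics/topc.png

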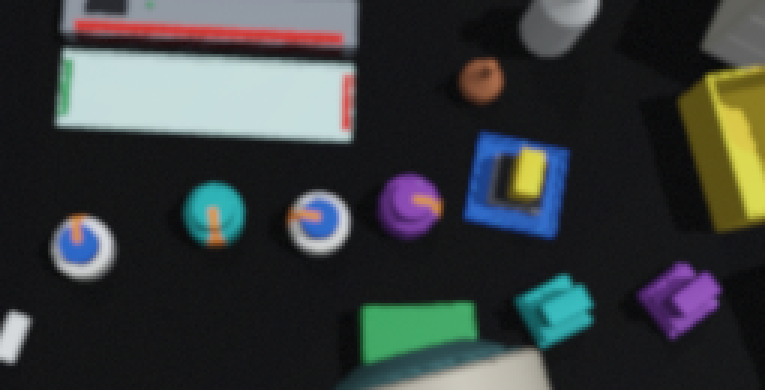

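Targets are the yellow wiper, at crop (528,175), and the two blue-capped white jars, at crop (82,245) and (319,222). The purple and turquoise copies are decoys. First I'll move above the wiper.

Call:
{"api": "carry_out", "payload": {
  "linear": [
    [0.06, 0.043, 0],
    [0.06, 0.043, 0],
    [0.06, 0.043, 0],
    [0.06, 0.043, 0],
    [0.06, 0.043, 0],
    [0.06, 0.043, 0],
    [0.06, 0.043, 0],
    [0.06, 0.043, 0]
  ],
  "angular": [
    [0, 0, -0.86],
    [0, 0, -0.86],
    [0, 0, -0.86],
    [0, 0, -0.86],
    [0, 0, -0.86],
    [0, 0, -0.86],
    [0, 0, -0.86],
    [0, 0, -0.86]
  ],
  "hand": [1, 1, 1, 1, 1, 1, 1, 1]
}}

```text
clock: 0.77
position: [0.449, -0.3627, 0.4044]
ee_rot: [-0.0, 0.996, -0.092, -0.0]
contact_force: [0.2, -0.4, 0.4]
width: 0.0855
gripper_force: 0.0
```

Call:
{"api": "carry_out", "payload": {
  "linear": [
    [0.06, 0.043, 0],
    [0.06, 0.043, 0],
    [0, 0, 0]
  ],
  "angular": [
    [0, 0, 0],
    [0, 0, 0],
    [0, 0, 0]
  ],
  "hand": [1, 1, 1]
}}

```text
clock: 1.02
position: [0.5122, -0.3172, 0.404]
ee_rot: [-0.002, 0.996, -0.087, 0.001]
contact_force: [0.5, 0.3, -0.1]
width: 0.0857
gripper_force: 0.0
```

```bash
python3 - <<'E'
from h import *
s=st(); print(s['position'],Rq(s['ee_rot']).as_matrix().round(3),s['qpos'])
im,pc=shot('wrist','w1.png')
# every camera: are there hidden jars in top now?
im,pc=shot('top','top1.png')
for c,b in blobs(im,(105,140,80),(118,255,255),30)[0]: print(c,b[4])
E
```

```text
[ 0.51222189 -0.31720332  0.40403441] [[ 0.985 -0.174  0.003]
 [-0.174 -0.985  0.003]
 [ 0.003 -0.004 -1.   ]] [-0.67139881  0.31740591  1.44605637  0.00473943  1.3776247   1.07353885]
[85.39784946 89.14695341] 279
[115.9887218   88.70676692] 266
[146.01136364  88.57954545] 264
[269.6155811   99.07471264] 1566
[331.90123457 212.95061728] 81
```

View pics/w1.png

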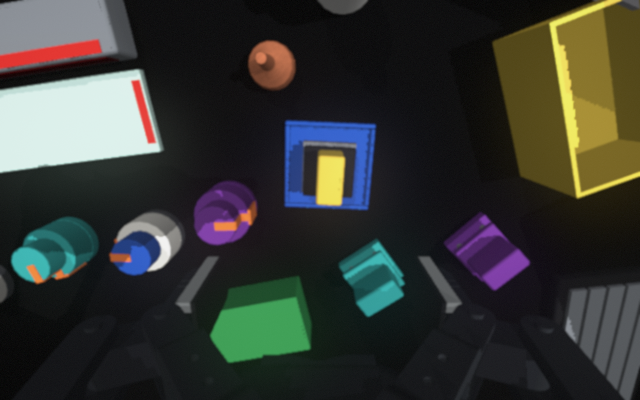

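View pics/top1.png

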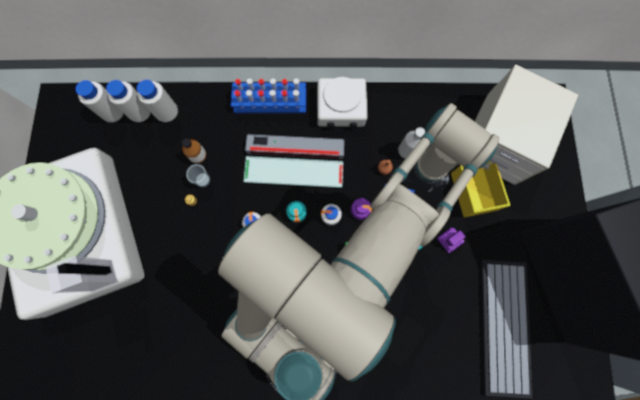

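The wrist view shows the wiper's yellow rib at (330,178) in the blue tray at (330,165), both nearly axis-aligned. The top view at this arm pose shows no further jar.

```bash
python3 - <<'E'
from h import *
s=st(); pc=cam('wrist',s); im=cv2.imread('pics/w1.png')[:,:,::-1].copy()
b,l,m=blobs(im,(22,130,100),(34,255,255),50)
for c,q in b:
    if abs(c[0]-330)<20:
        k=(l==l[int(c[1]),int(c[0])])
        hs=cv2.cvtColor(im,cv2.COLOR_RGB2HSV)[:,:,2]; print(q, hs[k].min(),hs[k].max())
        cn=max(cv2.findContours(k.astype(np.uint8),0,2)[0],key=cv2.contourArea)
        w=np.array([hit(pc,*p[0],.077)[:2]*1000 for p in cn]).astype(np.float32); print('rib',cv2.minAreaRect(w),hit(pc,*c,.077))
b,l,m=blobs(im,(105,120,50),(125,255,255),200)
for c,q in b:
    if abs(c[0]-330)<30:
        k=(l==l[l.shape[0]*0+int(q[1])+3,int(q[0])+10]) if 0 else (l==b.index((c,q))+1)
pts=np.argwhere((m>0))[:,::-1]; pts=pts[(abs(pts[:,0]-330)<60)&(abs(pts[:,1]-165)<60)]
w=np.array([hit(pc,*p,.010)[:2]*1000 for p in pts]).astype(np.float32); print('tray',cv2.minAreaRect(w))
E
```

```text
[ 316  150   30   55 1443] 100 242
rib ((510.9854736328125, -332.417236328125), (26.952667236328125, 53.5067024230957), 77.56852722167969) [ 0.51180248 -0.33247512  0.077     ]
tray ((508.0045166015625, -332.2790832519531), (104.45783233642578, 105.1990737915039), 77.48793029785156)
```

Call:
{"api": "carry_out", "payload": {
  "linear": [
    [-0.002, -0.015, 0],
    [-0.002, -0.015, -0.053],
    [0, 0, -0.053],
    [0, 0, -0.053],
    [0, 0, -0.053],
    [0, 0, -0.053],
    [0, 0, -0.053],
    [0, 0, -0.053]
  ],
  "angular": [
    [0, 0, -0.26],
    [0, 0, -0.26],
    [0, 0, 0],
    [0, 0, 0],
    [0, 0, 0],
    [0, 0, 0],
    [0, 0, 0],
    [0, 0, 0]
  ],
  "hand": [1, 1, 1, 1, 1, 1, 1, 1]
}}

```text
clock: 1.78
position: [0.5042, -0.338, 0.2182]
ee_rot: [0.0, 0.994, -0.113, -0.0]
contact_force: [0.1, 0.1, -0.3]
width: 0.0856
gripper_force: 0.0
```

Call:
{"api": "carry_out", "payload": {
  "linear": [
    [0, 0, 0],
    [0, 0, 0],
    [0, 0, 0],
    [0, 0, 0],
    [0, 0, 0],
    [0, 0, 0],
    [0, 0, 0],
    [0, 0, 0]
  ],
  "angular": [
    [0, 0, 0],
    [0, 0, 0],
    [0, 0, 0],
    [0, 0, 0],
    [0, 0, 0],
    [0, 0, 0],
    [0, 0, 0],
    [0, 0, 0]
  ],
  "hand": [1, 0, 0, 0, 0, 0, 0, 0],
  "force": 60
}}

```text
clock: 2.45
position: [0.5063, -0.3362, 0.2204]
ee_rot: [0.001, 0.994, -0.111, 0.001]
contact_force: [0.3, 1.6, 2.8]
width: 0.0251
gripper_force: 63.7
```

```bash
python3 - <<'E'
from h import *
s=st(); print(s['position'],s['contact_force'],s['width'],s['gripper_force'],Rq(s['ee_rot']).as_matrix().round(3))
E
```

```text
[ 0.5062522  -0.33617444  0.22036131] [0.3079428  1.62536441 2.81605283] 0.025058938237248862 63.712767362594604 [[ 0.975 -0.22   0.002]
 [-0.22  -0.975 -0.001]
 [ 0.002  0.001 -1.   ]]
```

Call:
{"api": "carry_out", "payload": {
  "linear": [
    [0, 0, 0.03],
    [0, 0, 0.05],
    [0, 0, 0.06],
    [0, 0, 0.06],
    [0, 0, 0.04],
    [0.011, 0.05, 0],
    [0.015, 0.064, 0],
    [0.015, 0.064, 0]
  ],
  "angular": [
    [0, 0, 0],
    [0, 0, 0],
    [0, 0, 0],
    [0, 0, 0],
    [0, 0, 0],
    [0, 0, 0.258],
    [0, 0, 0.258],
    [0, 0, 0.258]
  ],
  "hand": [0, 0, 0, 0, 0, 0, 0, 0]
}}

```text
clock: 3.12
position: [0.5261, -0.2468, 0.3393]
ee_rot: [0.0, 0.997, -0.08, 0.0]
contact_force: [1.0, 0.2, -1.2]
width: 0.0249
gripper_force: 63.2
```

Call:
{"api": "carry_out", "payload": {
  "linear": [
    [0.015, 0.064, 0],
    [0.015, 0.064, 0],
    [0.015, 0.064, 0],
    [0.015, 0.064, 0],
    [0.015, 0.064, 0],
    [0.015, 0.064, 0],
    [0.015, 0.064, 0],
    [0.015, 0.064, 0]
  ],
  "angular": [
    [0, 0, 0.258],
    [0, 0, 0.258],
    [0, 0, 0.258],
    [0, 0, 0.258],
    [0, 0, 0.258],
    [0, 0, 0],
    [0, 0, 0],
    [0, 0, 0]
  ],
  "hand": [0, 0, 0, 0, 0, 0, 0, 0]
}}

```text
clock: 3.78
position: [0.5862, 0.0104, 0.3388]
ee_rot: [0.0, 1.0, -0.028, -0.0]
contact_force: [-0.1, 0.7, -1.4]
width: 0.0248
gripper_force: 63.2
```

Call:
{"api": "carry_out", "payload": {
  "linear": [
    [0.015, 0.064, 0],
    [0.015, 0.064, 0],
    [0.015, 0.064, 0],
    [0.015, 0.064, 0],
    [0.011, 0.07, 0],
    [0, 0, 0],
    [0, 0, 0],
    [0, 0, 0]
  ],
  "angular": [
    [0, 0, 0],
    [0, 0, 0],
    [0, 0, 0],
    [0, 0, 0],
    [0, 0, 0],
    [0, 0, 0],
    [0, 0, 0],
    [0, 0, 0]
  ],
  "hand": [0, 0, 0, 0, 0, 0, 0, 0]
}}

```text
clock: 4.45
position: [0.6215, 0.1718, 0.3385]
ee_rot: [0.001, 1.0, -0.028, -0.001]
contact_force: [-0.0, -0.8, -1.4]
width: 0.0248
gripper_force: 63.1
```

```bash
python3 - <<'E'
from h import *
s=st(); print(s['position'],s['contact_force'],s['width'],s['gripper_force'],Rq(s['ee_rot']).as_matrix().round(3))
im,pc=shot('wrist','w2.png')
shot('scene','s2.png')
b,l,m=blobs(im,(22,130,100),(34,255,255),50)
for c,q in b: print(c,q)
E
```

```text
[0.62150646 0.17179465 0.33853474] [-0.03716174 -0.84113255 -1.3897897 ] 0.024840120939484806 63.120235204696655 [[ 0.998 -0.056 -0.001]
 [-0.056 -0.998 -0.002]
 [-0.001  0.002 -1.   ]]
[318.12620726 267.04280867] [ 286  202   65  131 7662]
```

View pics/w2.png

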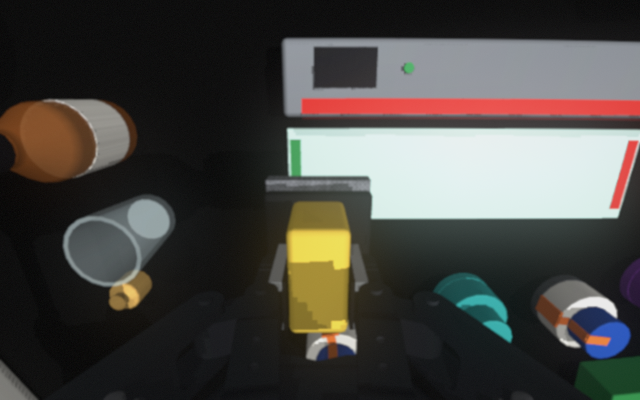

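The wiper is held upright. The glass is in view, with its left corner at (288,128) and green strip at (296,158). I'll cross-check the shelf before pressing.

```bash
python3 - <<'E'
from h import *
s=st(); pc=cam('wrist',s)
for u,v in [(288,128),(638,129),(619,219),(287,178)]: print(hit(pc,u,v,.008).round(4))
C=np.array([.6185,.030]); X=np.array([.9984,-.056]);Y=np.array([.056,.9984])
for u,v in [(288,128),(638,129),(619,219),(287,178)]:
    d=hit(pc,u,v,.008)[:2]-C; print((d@X).round(4),(d@Y).round(4))
# rib top rect
im=cv2.imread('pics/w2.png')[:,:,::-1].copy()
print(hit(pc,318,202,.3385-.22+.077), hit(pc,318,235,.3385-.22+.077))
E
```

```text
[0.6746 0.1952 0.008 ]
[ 0.656  -0.1388  0.008 ]
[ 0.5634 -0.1415  0.008 ]
[0.6267 0.2003 0.008 ]
0.0467 0.1681
0.0469 -0.1664
-0.0454 -0.1743
-0.0013 0.1705
[0.66206107 0.16797957 0.1955    ] [0.64853085 0.16875685 0.1955    ]
```

Call:
{"api": "carry_out", "payload": {
  "linear": [
    [0, 0, -0.05],
    [0, 0, -0.06],
    [0, 0, -0.06],
    [0, 0, -0.047],
    [0, 0, -0.006],
    [0, 0, -0.006],
    [0, 0, -0.006],
    [0, 0, 0]
  ],
  "angular": [
    [0, 0, 0],
    [0, 0, 0],
    [0, 0, 0],
    [0, 0, 0],
    [0, 0, 0],
    [0, 0, 0],
    [0, 0, 0],
    [0, 0, 0]
  ],
  "hand": [0, 0, 0, 0, 0, 0, 0, 0]
}}

```text
clock: 5.22
position: [0.6221, 0.1712, 0.2234]
ee_rot: [0.0, 1.0, -0.029, 0.001]
contact_force: [-1.9, -2.3, 2.9]
width: 0.025
gripper_force: 63.8
```

Call:
{"api": "carry_out", "payload": {
  "linear": [
    [0, 0, -0.004],
    [0, 0, -0.004],
    [0, 0, 0],
    [0, 0, 0]
  ],
  "angular": [
    [0, 0, 0],
    [0, 0, 0],
    [0, 0, 0],
    [0, 0, 0]
  ],
  "hand": [0, 0, 0, 0]
}}

```text
clock: 5.55
position: [0.6223, 0.1716, 0.2194]
ee_rot: [0.0, 1.0, -0.028, 0.001]
contact_force: [-1.5, -3.1, 6.6]
width: 0.0252
gripper_force: 64.2
```

Call:
{"api": "carry_out", "payload": {
  "linear": [
    [-0.0014, -0.0255, 0],
    [-0.0014, -0.0255, 0],
    [-0.0014, -0.0255, 0],
    [-0.0014, -0.0255, 0],
    [-0.0014, -0.0255, 0],
    [-0.0014, -0.0255, 0],
    [-0.0014, -0.0255, 0],
    [-0.0014, -0.0255, 0]
  ],
  "angular": [
    [0, 0, 0],
    [0, 0, 0],
    [0, 0, 0],
    [0, 0, 0],
    [0, 0, 0],
    [0, 0, 0],
    [0, 0, 0],
    [0, 0, 0]
  ],
  "hand": [0, 0, 0, 0, 0, 0, 0, 0]
}}

```text
clock: 6.22
position: [0.6181, 0.0705, 0.2201]
ee_rot: [-0.002, 1.0, -0.029, 0.004]
contact_force: [0.2, 3.3, 6.0]
width: 0.0253
gripper_force: 64.1
```

```bash
python3 - <<'E'
from h import *
s=st(); print(s['position'],s['contact_force'],s['width'],s['gripper_force'],Rq(s['ee_rot']).as_matrix().round(3))
im,pc=shot('wrist','w3.png')
E
```

```text
[0.6180518  0.07054454 0.22011447] [0.20706571 3.32068169 6.00804475] 0.02528758661198133 64.14153456687927 [[ 0.998 -0.058  0.008]
 [-0.058 -0.998  0.003]
 [ 0.008 -0.003 -1.   ]]
```

View pics/w3.png

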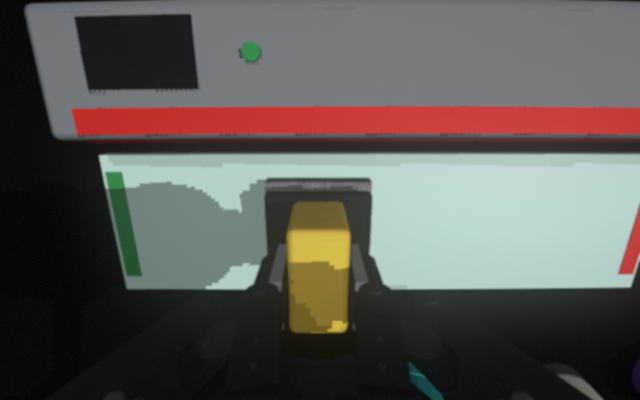

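The wiper stands flat in the middle of the glass (plate edge at row 180, glass spanning rows 154–290), so I'll carry on sweeping.

Call:
{"api": "carry_out", "payload": {
  "linear": [
    [-0.0014, -0.0255, 0],
    [-0.0014, -0.0255, 0],
    [-0.0014, -0.0255, 0],
    [-0.0014, -0.0255, 0],
    [-0.0014, -0.0255, 0],
    [-0.0014, -0.0255, 0],
    [-0.0014, -0.0255, 0],
    [-0.0014, -0.0255, 0]
  ],
  "angular": [
    [0, 0, 0],
    [0, 0, 0],
    [0, 0, 0],
    [0, 0, 0],
    [0, 0, 0],
    [0, 0, 0],
    [0, 0, 0],
    [0, 0, 0]
  ],
  "hand": [0, 0, 0, 0, 0, 0, 0, 0]
}}

```text
clock: 6.93
position: [0.6123, -0.0317, 0.2199]
ee_rot: [-0.001, 1.0, -0.029, 0.003]
contact_force: [0.7, 3.3, 5.6]
width: 0.0251
gripper_force: 64.1
```

Call:
{"api": "carry_out", "payload": {
  "linear": [
    [-0.0014, -0.0255, 0],
    [-0.0014, -0.0255, 0],
    [-0.0014, -0.0255, 0],
    [-0.0014, -0.0255, 0],
    [-0.0014, -0.0255, 0],
    [-0.0014, -0.0255, 0],
    [0, 0, 0],
    [0, 0, 0]
  ],
  "angular": [
    [0, 0, 0],
    [0, 0, 0],
    [0, 0, 0],
    [0, 0, 0],
    [0, 0, 0],
    [0, 0, 0],
    [0, 0, 0],
    [0, 0, 0]
  ],
  "hand": [0, 0, 0, 0, 0, 0, 0, 0]
}}

```text
clock: 7.6
position: [0.6079, -0.1101, 0.2198]
ee_rot: [0.001, 1.0, -0.029, 0.003]
contact_force: [-0.4, -2.3, 5.8]
width: 0.0249
gripper_force: 64.2
```

```bash
python3 - <<'E'
from h import *
s=st(); print(s['position'],s['contact_force'],s['width'],s['gripper_force'],Rq(s['ee_rot']).as_matrix().round(3))
d=s['position'][:2]-np.array([.6185,.03]); print(d@[.9984,-.056],d@[.056,.9984])
im,pc=shot('wrist','w4.png')
E
```

```text
[ 0.60789354 -0.11006275  0.21984651] [-0.44084427 -2.25522422  5.82222169] 0.024890367570101726 64.20653343200684 [[ 0.998 -0.058  0.006]
 [-0.058 -0.998 -0.003]
 [ 0.006  0.003 -1.   ]]
-0.0027459722154310473 -0.1404326113527819
```

View pics/w4.png

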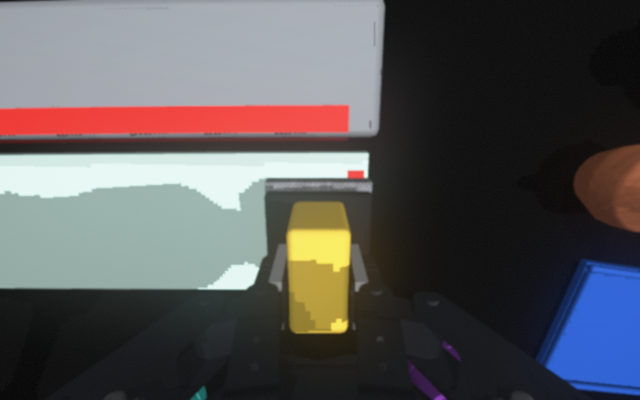

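The wiper's edge (column 371) is level with the red end of the glass (column 369). Now the return pass.

Call:
{"api": "carry_out", "payload": {
  "linear": [
    [0.0014, 0.0255, 0],
    [0.0014, 0.0255, 0],
    [0.0014, 0.0255, 0],
    [0.0014, 0.0255, 0],
    [0.0014, 0.0255, 0],
    [0.0014, 0.0255, 0],
    [0.0014, 0.0255, 0],
    [0.0014, 0.0255, 0]
  ],
  "angular": [
    [0, 0, 0],
    [0, 0, 0],
    [0, 0, 0],
    [0, 0, 0],
    [0, 0, 0],
    [0, 0, 0],
    [0, 0, 0],
    [0, 0, 0]
  ],
  "hand": [0, 0, 0, 0, 0, 0, 0, 0]
}}

```text
clock: 8.32
position: [0.6137, -0.0069, 0.2199]
ee_rot: [0.001, 1.0, -0.028, 0.003]
contact_force: [0.0, -3.7, 5.7]
width: 0.0253
gripper_force: 64.2
```

Call:
{"api": "carry_out", "payload": {
  "linear": [
    [0.0014, 0.0255, 0],
    [0.0014, 0.0255, 0],
    [0.0014, 0.0255, 0],
    [0.0014, 0.0255, 0],
    [0.0014, 0.0255, 0],
    [0.0014, 0.0255, 0],
    [0.0014, 0.0255, 0],
    [0.0014, 0.0255, 0]
  ],
  "angular": [
    [0, 0, 0],
    [0, 0, 0],
    [0, 0, 0],
    [0, 0, 0],
    [0, 0, 0],
    [0, 0, 0],
    [0, 0, 0],
    [0, 0, 0]
  ],
  "hand": [0, 0, 0, 0, 0, 0, 0, 0]
}}

```text
clock: 8.98
position: [0.6191, 0.0953, 0.2199]
ee_rot: [0.001, 1.0, -0.028, 0.003]
contact_force: [1.0, -3.9, 5.6]
width: 0.0247
gripper_force: 64.2
```

Call:
{"api": "carry_out", "payload": {
  "linear": [
    [0.0014, 0.0255, 0],
    [0.0014, 0.0255, 0],
    [0.0014, 0.0255, 0],
    [0.0014, 0.0255, 0],
    [0.0014, 0.0255, 0],
    [0.0014, 0.0255, 0],
    [0, 0, 0],
    [0, 0, 0]
  ],
  "angular": [
    [0, 0, 0],
    [0, 0, 0],
    [0, 0, 0],
    [0, 0, 0],
    [0, 0, 0],
    [0, 0, 0],
    [0, 0, 0],
    [0, 0, 0]
  ],
  "hand": [0, 0, 0, 0, 0, 0, 0, 0]
}}

```text
clock: 9.65
position: [0.6232, 0.1737, 0.2199]
ee_rot: [-0.002, 1.0, -0.028, 0.003]
contact_force: [-0.1, 1.7, 6.0]
width: 0.0253
gripper_force: 64.1
```

```bash
python3 - <<'E'
from h import *
s=st(); print(s['position'],s['contact_force'],s['width'],s['gripper_force'])
d=s['position'][:2]-np.array([.6185,.03]); print(d@[.9984,-.056],d@[.056,.9984])
im,pc=shot('wrist','w5.png'); im4=cv2.imread('pics/w4.png')[:,:,::-1].copy()
for i in (im4,im):
    for c,q in blobs(i,(22,130,100),(34,255,255),500)[0]: print(c,q)
for c,q in blobs(im,(50,80,40),(75,255,255),20)[0]: print('g',c,q)
E
```

```text
[0.62315504 0.17367476 0.2199461 ] [-0.10077825  1.70857616  5.96822933] 0.025251488116263567 64.1473388671875
-0.0033981958530736258 0.14370556545301313
[318.46158804 268.29659706] [ 286  202   66  132 7758]
[318.10470864 267.58740895] [ 286  202   65  132 7688]
g [489.40390879  49.21824104] [480  40  20  20 307]
g [286.42647059 173.88235294] [279 170  16   9 136]
```

Call:
{"api": "carry_out", "payload": {
  "linear": [
    [0, 0, 0.03],
    [0, 0, 0.05],
    [0, 0, 0.06],
    [0, 0, 0.06],
    [0, 0, 0.04],
    [-0.011, -0.05, 0],
    [-0.015, -0.064, 0],
    [-0.015, -0.064, 0]
  ],
  "angular": [
    [0, 0, 0],
    [0, 0, 0],
    [0, 0, 0],
    [0, 0, 0],
    [0, 0, 0],
    [0, 0, -0.258],
    [0, 0, -0.258],
    [0, 0, -0.258]
  ],
  "hand": [0, 0, 0, 0, 0, 0, 0, 0]
}}

```text
clock: 10.37
position: [0.6014, 0.083, 0.3386]
ee_rot: [-0.0, 0.998, -0.059, 0.002]
contact_force: [0.5, -0.9, -1.4]
width: 0.025
gripper_force: 63.2
```

Call:
{"api": "carry_out", "payload": {
  "linear": [
    [-0.015, -0.064, 0],
    [-0.015, -0.064, 0],
    [-0.015, -0.064, 0],
    [-0.015, -0.064, 0],
    [-0.015, -0.064, 0],
    [-0.015, -0.064, 0],
    [-0.015, -0.064, 0],
    [-0.015, -0.064, 0]
  ],
  "angular": [
    [0, 0, -0.258],
    [0, 0, -0.258],
    [0, 0, -0.258],
    [0, 0, -0.258],
    [0, 0, -0.258],
    [0, 0, 0],
    [0, 0, 0],
    [0, 0, 0]
  ],
  "hand": [0, 0, 0, 0, 0, 0, 0, 0]
}}

```text
clock: 11.03
position: [0.5412, -0.1745, 0.3381]
ee_rot: [0.0, 0.994, -0.111, 0.001]
contact_force: [-0.7, -0.2, -1.3]
width: 0.025
gripper_force: 63.2
```

Call:
{"api": "carry_out", "payload": {
  "linear": [
    [-0.015, -0.064, 0],
    [-0.015, -0.064, 0],
    [-0.015, -0.064, 0],
    [-0.015, -0.064, 0],
    [-0.011, -0.068, 0],
    [0, 0, 0],
    [0, 0, 0],
    [0, 0, 0]
  ],
  "angular": [
    [0, 0, 0],
    [0, 0, 0],
    [0, 0, 0],
    [0, 0, 0],
    [0, 0, 0],
    [0, 0, 0],
    [0, 0, 0],
    [0, 0, 0]
  ],
  "hand": [0, 0, 0, 0, 0, 0, 0, 0]
}}

```text
clock: 11.7
position: [0.5059, -0.335, 0.3376]
ee_rot: [-0.0, 0.994, -0.111, 0.0]
contact_force: [0.1, -0.1, -1.3]
width: 0.0249
gripper_force: 63.1
```

```bash
python3 - <<'E'
from h import *
s=st(); print(s['position'],s['contact_force'],s['width'],s['gripper_force'],Rq(s['ee_rot']).as_matrix().round(3))
im,pc=shot('wrist','w6.png')
for c,q in blobs(im,(22,130,100),(34,255,255),500)[0]: print(c,q)
E
```

```text
[ 0.50592992 -0.33499803  0.33764209] [ 0.1219702  -0.11520302 -1.26274843] 0.024884007547903035 63.13567399978638 [[ 0.975 -0.221  0.001]
 [-0.221 -0.975  0.001]
 [ 0.001 -0.001 -1.   ]]
[620.96752968  84.8264912 ] [ 589    0   51  206 6991]
[318.22345076 266.80367704] [ 286  202   66  131 7778]
```

View pics/w6.png

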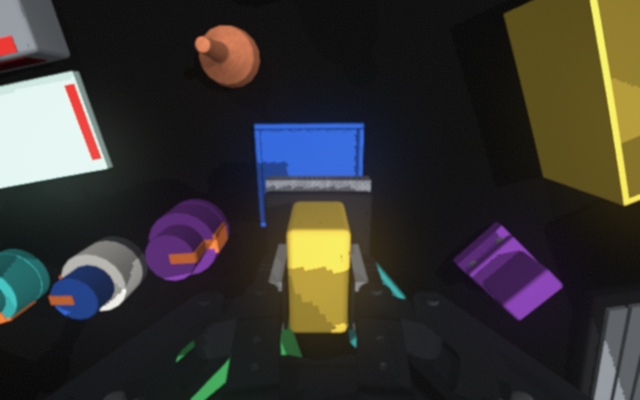

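The tray's far corners are at (255,124) and (364,124), with the wiper above it and its rib at column 318. I'll check the sideways offset.

```bash
python3 - <<'E'
from h import *
s=st(); pc=cam('wrist',s)
a=hit(pc,255,124,.010);b=hit(pc,364,124,.010)
ax=np.array([.975,-.221]); 
print(a,b,np.linalg.norm(a-b), (a+b)[:2]/2-ax*.051)
print('rib top front',[hit(pc,u,202,.3376-.2204+.077) for u in(289,346)])
d=hit(pc,318,179,.3376-.2204+.005+.028); print('plate far top edge',d, d[:2]-ax*.028)
E
```

```text
[ 0.57323844 -0.28999137  0.01      ] [ 0.55117286 -0.38797289  0.01      ] 0.10043538809520944 [ 0.51248065 -0.32771113]
rib top front [array([ 0.54812278, -0.33284623,  0.1942    ]), array([ 0.54341032, -0.35382561,  0.1942    ])]
plate far top edge [ 0.54372095 -0.34302233  0.1502    ] [ 0.51642095 -0.33683433]
```

Call:
{"api": "carry_out", "payload": {
  "linear": [
    [0, 0.008, 0],
    [0, 0, -0.05],
    [0, 0, -0.05],
    [0, 0, -0.05],
    [0, 0, -0.05],
    [0, 0, -0.02],
    [0, 0, -0.013],
    [0, 0, 0]
  ],
  "angular": [
    [0, 0, 0],
    [0, 0, 0],
    [0, 0, 0],
    [0, 0, 0],
    [0, 0, 0],
    [0, 0, 0],
    [0, 0, 0],
    [0, 0, 0]
  ],
  "hand": [0, 0, 0, 0, 0, 0, 0, 0]
}}

```text
clock: 12.42
position: [0.5058, -0.3299, 0.2209]
ee_rot: [-0.001, 0.994, -0.11, -0.001]
contact_force: [-1.6, 2.0, 2.3]
width: 0.0252
gripper_force: 63.8
```

Call:
{"api": "carry_out", "payload": {
  "linear": [
    [0, 0, 0],
    [0, 0, 0],
    [0, 0, 0],
    [0, 0, 0],
    [0, 0, 0],
    [0, 0, 0],
    [0, 0, 0],
    [0, 0, 0]
  ],
  "angular": [
    [0, 0, 0],
    [0, 0, 0],
    [0, 0, 0],
    [0, 0, 0],
    [0, 0, 0],
    [0, 0, 0],
    [0, 0, 0],
    [0, 0, 0]
  ],
  "hand": [0, 1, 1, 1, 1, 1, 1, 1]
}}

```text
clock: 13.08
position: [0.5058, -0.3312, 0.2213]
ee_rot: [0.0, 0.994, -0.111, 0.0]
contact_force: [-0.1, 0.3, -0.3]
width: 0.0854
gripper_force: 0.0
```

Call:
{"api": "carry_out", "payload": {
  "linear": [
    [0, 0, 0],
    [0, 0, 0.03],
    [0, 0, 0.06],
    [0, 0, 0.06],
    [0, 0, 0.06],
    [0, 0, 0.06],
    [0, 0, 0.06],
    [0, 0, 0]
  ],
  "angular": [
    [0, 0, 0],
    [0, 0, 0],
    [0, 0, 0],
    [0, 0, 0],
    [0, 0, 0],
    [0, 0, 0],
    [0, 0, 0],
    [0, 0, 0]
  ],
  "hand": [1, 1, 1, 1, 1, 1, 1, 1]
}}

```text
clock: 13.75
position: [0.5069, -0.332, 0.3931]
ee_rot: [0.004, 0.994, -0.111, 0.005]
contact_force: [1.1, -0.6, 0.5]
width: 0.0856
gripper_force: 0.0
```

Call:
{"api": "carry_out", "payload": {
  "linear": [
    [0, 0, 0],
    [0, 0, 0],
    [0, 0, 0]
  ],
  "angular": [
    [0, 0, 0],
    [0, 0, 0],
    [0, 0, 0]
  ],
  "hand": [1, 1, 1]
}}

```text
clock: 14.0
position: [0.5054, -0.3309, 0.3846]
ee_rot: [-0.001, 0.994, -0.111, -0.001]
contact_force: [-0.0, 0.2, 0.2]
width: 0.0854
gripper_force: 0.0
```

```bash
python3 - <<'E'
from h import *
s=st(); print(s['position'],s['contact_force'],s['width'],s['gripper_force'],s['qpos'],s['qd'].round(3))
im,pc=shot('wrist','w7.png'); top,pt=shot('top','t7.png')
b,l,m=blobs(im,(22,130,100),(34,255,255),300)
for i,(c,q) in enumerate(b): print('rib',c,q,hit(pc,*c,.077))
m=blobs(im,(105,120,50),(125,255,255),200)[2]
b,l,m=blobs(im,(105,120,50),(125,255,255),100)
for c,q in b: print('blue',c,q,hit(pc,*c,.068))
for c,q in blobs(im,(5,140,120),(20,255,255),15)[0]: print('or',c,q,hit(pc,*c,.068))
for c,q in blobs(top,(105,140,80),(118,255,255),30)[0]: print('top',c,q,hit(pt,*c,.068))
E
```

```text
[ 0.50542629 -0.33086483  0.38458441] [-0.04815675  0.21112124  0.17897054] 0.08543734112446333 0.0 [-6.94724908e-01  3.31783867e-01  1.47321458e+00 -1.04294089e-04
  1.33975824e+00  1.09835103e+00] [-0.     0.007  0.003 -0.     0.001  0.001]
rib [590.54383102  88.97715529] [  542     0    98   187 11031] [ 0.53912058 -0.57404314  0.077     ]
rib [319.13465102 176.57134033] [ 305  148   30   58 1619] [ 0.51493029 -0.33389699  0.077     ]
blue [311.08170118 156.04252938] [ 265  116   99   94 5361] [ 0.53317493 -0.33047054  0.068     ]
blue [117.37251124 264.507386  ] [  89  242   53   47 1557] [ 0.46770367 -0.10967001  0.068     ]
or [248.54954955  55.62924463] [ 222   33   49   50 1443] [ 0.62707847 -0.2986294   0.068     ]
or [218.42450142 227.57834758] [195 214  46  23 351] [ 0.4842738 -0.2254723  0.068    ]
or [ 98.4047619  270.47619048] [ 88 267  22   8 126] [ 0.46544671 -0.08695899  0.068     ]
or [ 13.45801527 291.64885496] [  5 283  18  18 131] [0.46112052 0.01733594 0.068     ]
or [ 41.98666667 290.29333333] [ 37 285  14  11  75] [ 0.45608042 -0.01517709  0.068     ]
top [85.39784946 89.14695341] [ 75  81  22  17 279] [0.9053603  0.76994693 0.068     ]
top [115.95505618  88.68539326] [106  80  21  18 267] [0.90609391 0.65952756 0.068     ]
top [146.01136364  88.57954545] [136  80  20  18 264] [0.90563016 0.55158004 0.068     ]
top [269.60204734  99.07165707] [ 230   82   77   31 1563] [0.8633143  0.11223626 0.068     ]
top [385.79245283 187.9245283 ] [382 184   9  11  53] [ 0.54312738 -0.2798549   0.068     ]
top [331.94594595 212.97297297] [326 207  11  12  74] [ 0.45924235 -0.10099454  0.068     ]
top [249.68518519 221.03703704] [245 216  12  11  54] [0.43275916 0.16509785 0.068     ]
```

View pics/w7.png

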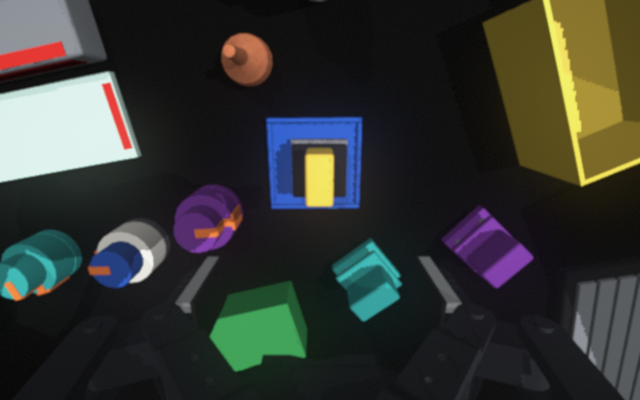

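The wiper stands in its tray, with its plate at (319,170) inside the tray's (267–361, 117–209). Next is jar B, white with a blue cap at (117,264) and its orange mark pointing +y. I'll turn a quarter turn first so that the carry can turn it back.

Call:
{"api": "carry_out", "payload": {
  "linear": [
    [-0.0113, 0.057, -0.005],
    [-0.0113, 0.057, -0.005],
    [-0.0113, 0.057, -0.005],
    [-0.0113, 0.057, -0.005],
    [-0.0113, 0.057, -0.005],
    [-0.0113, 0.057, -0.005],
    [-0.0113, 0.057, -0.005],
    [-0.0113, 0.057, -0.005]
  ],
  "angular": [
    [0, 0, 1],
    [0, 0, 1],
    [0, 0, 1],
    [0, 0, 1],
    [0, 0, 1],
    [0, 0, 1],
    [0, 0, 1],
    [0, 0, 1]
  ],
  "hand": [1, 1, 1, 1, 1, 1, 1, 1]
}}

```text
clock: 14.77
position: [0.4599, -0.1018, 0.3652]
ee_rot: [-0.001, 0.978, 0.209, -0.001]
contact_force: [1.3, 0.1, -0.9]
width: 0.0854
gripper_force: 0.0
```

Call:
{"api": "carry_out", "payload": {
  "linear": [
    [0, 0, 0],
    [0, 0, 0],
    [0, 0, 0],
    [0, 0, 0],
    [0, 0, 0],
    [0, 0, 0],
    [0, 0, 0],
    [0, 0, 0]
  ],
  "angular": [
    [0, 0, 1],
    [0, 0, 1],
    [0, 0, 1],
    [0, 0, 1],
    [0, 0, 1],
    [0, 0, 1],
    [0, 0, 1],
    [0, 0, 1]
  ],
  "hand": [1, 1, 1, 1, 1, 1, 1, 1]
}}

```text
clock: 15.43
position: [0.4604, -0.1031, 0.3652]
ee_rot: [-0.001, 0.862, 0.506, -0.001]
contact_force: [0.2, 0.0, -0.2]
width: 0.0855
gripper_force: 0.0
```

Call:
{"api": "carry_out", "payload": {
  "linear": [
    [0, 0, 0],
    [0, 0, 0],
    [0, 0, 0],
    [0, 0, 0],
    [0, 0, 0],
    [0, 0, 0],
    [0, 0, 0],
    [0, 0, 0]
  ],
  "angular": [
    [0, 0, 1],
    [0, 0, 1],
    [0, 0, 1],
    [0, 0, 1],
    [0, 0, 1],
    [0, 0, 1],
    [0, 0, 0],
    [0, 0, 0]
  ],
  "hand": [1, 1, 1, 1, 1, 1, 1, 1]
}}

```text
clock: 16.1
position: [0.4605, -0.1031, 0.3655]
ee_rot: [-0.001, 0.719, 0.695, -0.0]
contact_force: [0.4, 0.1, 0.3]
width: 0.0855
gripper_force: 0.0
```

```bash
cat >> h.py <<'E'
def caps(im,pc,z=.068,amin=150):
    out=[]
    for c,q in blobs(im,(100,110,50),(125,255,255),amin)[0]:
        x0,y0,w,h=q[:4]; b,l,m=blobs(im,(105,110,50),(125,255,255),1)
        print('cap',c.round(1),q,hit(pc,*c,z).round(4))
    for c,q in blobs(im,(4,130,110),(20,255,255),10)[0]: print(' or',c.round(1),q,hit(pc,*c,z).round(4))
E
python3 - <<'E'
from h import *
s=st(); print(s['position'],Rq(s['ee_rot']).as_matrix().round(3)[:,0],s['qpos'])
im,pc=shot('wrist','w8.png'); caps(im,pc)
E
```

```text
[ 0.46048604 -0.10311442  0.36551257] [0.035 0.999 0.   ] [-3.67903220e-01  1.48495575e-01  1.77717637e+00  2.19296507e-05
  1.21738628e+00 -3.32884194e-01]
cap [321.1 186.5] [ 299  160   47   50 1482] [ 0.4631 -0.0992  0.068 ]
cap [368.7 329. ] [ 321  303   95   70 2863] [ 0.5073 -0.2525  0.068 ]
 or [309.3  44.5] [291  35  40  29 493] [0.4576 0.0148 0.068 ]
 or [325.4 162.6] [318 143  19  44 400] [ 0.4675 -0.0781  0.068 ]
 or [344.  296.2] [339 287  11  19 143] [ 0.4822 -0.2121  0.068 ]
```

View pics/w8.png

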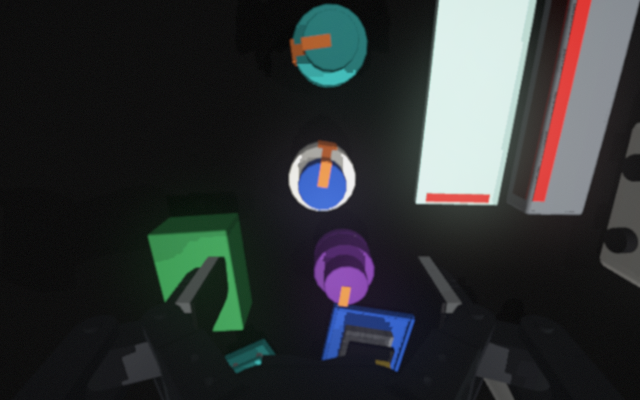

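Jar B is at (322,185), with its cap stripe running from (322,187) up to (326,162), towards +y. The decoys are above it (turquoise) and below it (purple).

```bash
python3 - <<'E'
from h import *
s=st(); pc=cam('wrist',s); im=cv2.imread('pics/w8.png')[:,:,::-1].copy()
print([hit(pc,*p,.068).round(4)[:2] for p in [(299,186),(346,186),(322.5,210.5)]])
b,l,m=blobs(im,(4,130,110),(20,255,255),10)
for v in range(140,190,3):
    u=np.nonzero(m[v,300:350])[0]
    if len(u): print(v,u.mean()+300,len(u),hit(pc,u.mean()+300,v,.068).round(4)[:2])
E
```

```text
[array([ 0.4438, -0.0981]), array([ 0.4851, -0.0995]), array([ 0.4638, -0.1217])]
143 321.0 5 [ 0.4643 -0.0613]
146 327.5 18 [ 0.4697 -0.064 ]
149 329.0 13 [ 0.4709 -0.0666]
152 326.5 8 [ 0.4687 -0.0691]
155 325.5 8 [ 0.4678 -0.0716]
158 326.0 7 [ 0.4682 -0.0742]
161 326.0 9 [ 0.4681 -0.0768]
164 326.0 9 [ 0.468  -0.0794]
167 325.0 9 [ 0.4671 -0.082 ]
170 325.0 9 [ 0.467  -0.0846]
173 324.5 8 [ 0.4665 -0.0872]
176 324.0 9 [ 0.466  -0.0899]
179 323.5 8 [ 0.4655 -0.0926]
182 322.5 8 [ 0.4646 -0.0952]
185 322.5 8 [ 0.4645 -0.0979]
```

Call:
{"api": "carry_out", "payload": {
  "linear": [
    [0.007, 0.007, -0.043],
    [0, 0, -0.05],
    [0, 0, -0.05],
    [0, 0, -0.05],
    [0, 0, -0.05],
    [0, 0, -0.05],
    [0, 0, 0],
    [0, 0, 0]
  ],
  "angular": [
    [0, 0, 0],
    [0, 0, 0],
    [0, 0, 0],
    [0, 0, 0],
    [0, 0, 0],
    [0, 0, 0],
    [0, 0, 0],
    [0, 0, 0]
  ],
  "hand": [1, 1, 1, 1, 1, 1, 1, 1]
}}

```text
clock: 16.82
position: [0.4637, -0.0995, 0.2189]
ee_rot: [-0.002, 0.719, 0.695, -0.001]
contact_force: [-0.8, 0.8, 0.6]
width: 0.0853
gripper_force: 0.0
```

Call:
{"api": "carry_out", "payload": {
  "linear": [
    [0, 0, 0],
    [0, 0, 0],
    [0, 0, 0],
    [0, 0, 0],
    [0, 0, 0],
    [0, 0, 0],
    [0, 0, 0],
    [0, 0, 0]
  ],
  "angular": [
    [0, 0, 0],
    [0, 0, 0],
    [0, 0, 0],
    [0, 0, 0],
    [0, 0, 0],
    [0, 0, 0],
    [0, 0, 0],
    [0, 0, 0]
  ],
  "hand": [0, 0, 0, 0, 0, 0, 0, 0],
  "force": 60
}}

```text
clock: 17.48
position: [0.4645, -0.0998, 0.2214]
ee_rot: [0.001, 0.719, 0.695, 0.001]
contact_force: [-1.0, -0.3, 6.2]
width: 0.0422
gripper_force: 60.0
```

```bash
python3 - <<'E'
from h import *
s=st(); print(s['position'],s['contact_force'],s['width'],s['gripper_force'],s['moment'])
E
```

```text
[ 0.4644691  -0.09978596  0.22140151] [-0.95527629 -0.30783596  6.16605459] 0.04215603135050352 59.99958336353302 [ 0.01888355  0.08412254 -0.01480839]
```

Call:
{"api": "carry_out", "payload": {
  "linear": [
    [0, 0, 0.03],
    [0, 0, 0.05],
    [0, 0, 0.04],
    [0, 0, 0],
    [0.0188, 0.0074, 0],
    [0.0188, 0.0074, 0],
    [0.0188, 0.0074, 0],
    [0.0188, 0.0074, 0]
  ],
  "angular": [
    [0, 0, 0],
    [0, 0, 0],
    [0, 0, 0],
    [0, 0, 0],
    [0, 0, -1],
    [0, 0, -1],
    [0, 0, -1],
    [0, 0, -1]
  ],
  "hand": [0, 0, 0, 0, 0, 0, 0, 0]
}}

```text
clock: 18.15
position: [0.5017, -0.0846, 0.2793]
ee_rot: [-0.0, 0.821, 0.57, -0.0]
contact_force: [-0.6, 0.3, -1.2]
width: 0.0418
gripper_force: 61.5
```

Call:
{"api": "carry_out", "payload": {
  "linear": [
    [0.0188, 0.0074, 0],
    [0.0188, 0.0074, 0],
    [0.0188, 0.0074, 0],
    [0.0188, 0.0074, 0],
    [0.0188, 0.0074, 0],
    [0.0188, 0.0074, 0],
    [0.0188, 0.0074, 0],
    [0.0188, 0.0074, 0]
  ],
  "angular": [
    [0, 0, -1],
    [0, 0, -1],
    [0, 0, -1],
    [0, 0, -1],
    [0, 0, -1],
    [0, 0, -1],
    [0, 0, -1],
    [0, 0, -1]
  ],
  "hand": [0, 0, 0, 0, 0, 0, 0, 0]
}}

```text
clock: 18.82
position: [0.577, -0.055, 0.2789]
ee_rot: [-0.0, 0.959, 0.283, -0.001]
contact_force: [-0.5, -0.8, -1.6]
width: 0.0422
gripper_force: 61.5
```

Call:
{"api": "carry_out", "payload": {
  "linear": [
    [0.0188, 0.0074, 0],
    [0.0188, 0.0074, 0],
    [0.0188, 0.0074, 0],
    [0.0188, 0.0074, 0],
    [0, 0, 0],
    [0, 0, 0],
    [0, 0, 0],
    [0, 0, 0]
  ],
  "angular": [
    [0, 0, -1],
    [0, 0, -1],
    [0, 0, -1],
    [0, 0, -1],
    [0, 0, -1],
    [0, 0, -1],
    [0, 0, 0],
    [0, 0, 0]
  ],
  "hand": [0, 0, 0, 0, 0, 0, 0, 0]
}}

```text
clock: 19.48
position: [0.6142, -0.0404, 0.279]
ee_rot: [-0.0, 0.999, 0.05, -0.001]
contact_force: [-0.3, -0.7, -1.4]
width: 0.042
gripper_force: 61.5
```

```bash
python3 - <<'E'
from h import *
s=st(); print(s['position'],s['contact_force'],s['width'],s['gripper_force'],Rq(s['ee_rot']).as_matrix().round(3)[:,0])
im,pc=shot('wrist','w9.png'); shot('scene','s9.png'); 
E
```

```text
[ 0.61420148 -0.04036019  0.2790061 ] [-0.31059349 -0.69392514 -1.38088528] 0.0420129887936234 61.47658824920654 [ 0.995  0.1   -0.001]
```

View pics/w9.png

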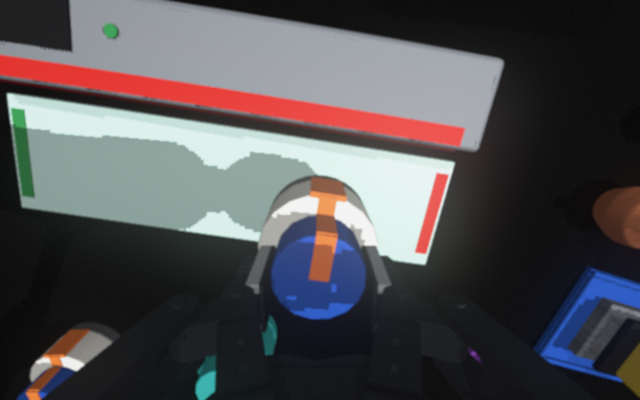

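Jar B hangs upright, with its stripe at (322,240) facing squarely across the glass to the scanner. I'll set it down.

Call:
{"api": "carry_out", "payload": {
  "linear": [
    [0, 0, -0.03],
    [0, 0, -0.04],
    [0, 0, -0.02],
    [0, 0, -0.008],
    [0, 0, -0.002],
    [0, 0, 0],
    [0, 0, 0],
    [0, 0, 0]
  ],
  "angular": [
    [0, 0, 0],
    [0, 0, 0],
    [0, 0, 0],
    [0, 0, 0],
    [0, 0, 0],
    [0, 0, 0],
    [0, 0, 0],
    [0, 0, 0]
  ],
  "hand": [0, 0, 0, 0, 0, 0, 0, 0]
}}

```text
clock: 20.25
position: [0.6148, -0.0405, 0.2301]
ee_rot: [0.0, 0.999, 0.049, 0.0]
contact_force: [-0.1, 0.6, -1.7]
width: 0.0421
gripper_force: 61.5
```

Call:
{"api": "carry_out", "payload": {
  "linear": [
    [0, 0, 0],
    [0, 0, 0],
    [0, 0, 0],
    [0, 0, 0],
    [0, 0, 0],
    [0, 0, 0],
    [0, 0, 0],
    [0, 0, 0]
  ],
  "angular": [
    [0, 0, 0],
    [0, 0, 0],
    [0, 0, 0],
    [0, 0, 0],
    [0, 0, 0],
    [0, 0, 0],
    [0, 0, 0],
    [0, 0, 0]
  ],
  "hand": [1, 1, 1, 1, 1, 1, 1, 1]
}}

```text
clock: 20.92
position: [0.6145, -0.0404, 0.2297]
ee_rot: [0.0, 0.999, 0.049, 0.0]
contact_force: [-0.3, 1.0, 0.6]
width: 0.0855
gripper_force: 0.0
```

Call:
{"api": "carry_out", "payload": {
  "linear": [
    [0, 0, 0.03],
    [0, 0, 0.05],
    [0, 0, 0.05],
    [0, 0, 0.05],
    [0, 0, 0.05],
    [0, 0, 0.05],
    [0, 0, 0],
    [0, 0, 0]
  ],
  "angular": [
    [0, 0, 0],
    [0, 0, 0],
    [0, 0, 0],
    [0, 0, 0],
    [0, 0, 0],
    [0, 0, 0],
    [0, 0, 0],
    [0, 0, 0]
  ],
  "hand": [1, 1, 1, 1, 1, 1, 1, 1]
}}

```text
clock: 21.58
position: [0.6148, -0.0405, 0.3715]
ee_rot: [0.0, 0.999, 0.049, 0.002]
contact_force: [0.2, -0.4, -0.1]
width: 0.0855
gripper_force: 0.0
```

```bash
python3 - <<'E'
from h import *
s=st(); print(s['position'],s['contact_force'],s['width'],Rq(s['ee_rot']).as_matrix().round(3)[:,0],s['qpos'])
im,pc=shot('wrist','w10.png'); print('z=.076'); caps(im,pc,.076); print('z=.068'); caps(im,pc)
im,pc=shot('scene','s10.png'); print('scene'); caps(im,pc)
E
```

```text
[ 0.61478944 -0.0404659   0.3715375 ] [ 0.22257785 -0.38433852 -0.05309662] 0.08545207391102001 [0.995 0.098 0.004] [-1.78575818e-01  3.55430448e-01  1.46995370e+00 -9.98125166e-05
  1.31226434e+00  1.29438426e+00]
z=.076
cap [316.7 192.3] [ 294  167   47   48 1458] [ 0.6154 -0.0399  0.076 ]
cap [535.3 268.6] [ 485  228  118   96 3801] [ 0.5601 -0.2564  0.076 ]
cap [126.6 315.5] [114 305  28  21 389] [0.4675 0.1387 0.076 ]
 or [322.2 153.8] [314 147  18  16 150] [ 0.6495 -0.0412  0.076 ]
 or [319.6 177.9] [314 165  13  27 215] [ 0.6285 -0.0411  0.076 ]
 or [564.2 180.7] [544 168  39  27 684] [ 0.6474 -0.2554  0.076 ]
 or [554.8 203. ] [542 195  30  15 222] [ 0.6264 -0.2537  0.076 ]
 or [605.5 206.5] [600 201  12  12 104] [ 0.6278 -0.302   0.076 ]
 or [121.7 293.8] [107 279  34  36 366] [0.4929 0.1413 0.076 ]
 or [248.7 325.7] [245 317  10  18 142] [0.4682 0.015  0.076 ]
z=.068
cap [316.7 192.3] [ 294  167   47   48 1458] [ 0.6131 -0.0401  0.068 ]
cap [535.3 268.6] [ 485  228  118   96 3801] [ 0.5561 -0.2631  0.068 ]
cap [126.6 315.5] [114 305  28  21 389] [0.4607 0.1439 0.068 ]
 or [
[... 469 characters left out ...]
69.7] [598  56  42  29 697] [-0.9001 -0.0725  0.068 ]
cap [266.6 159.5] [253 145  33  25 366] [ 0.5729 -0.2344  0.068 ]
cap [285.2 207.5] [276 199  18  18 211] [ 0.6148 -0.0334  0.068 ]
cap [394.9 233.2] [384 224  22  22 273] [0.4371 0.1679 0.068 ]
cap [201.4 330.3] [ 154  255   92  140 5021] [0.8904 0.1773 0.068 ]
 or [332.2  29.4] [327  26  11   7  25] [-0.1484 -1.0451  0.068 ]
 or [241.4 165.3] [234 149  16  28 233] [ 0.6444 -0.2455  0.068 ]
 or [349.5 197.8] [346 196   8   5  19] [0.4599 0.0168 0.068 ]
 or [384.4 245.3] [379 232  15  25 100] [0.4796 0.1843 0.068 ]
 or [429.4 338.9] [420 327  19  22 194] [0.5439 0.3979 0.068 ]
 or [356.3 367.7] [341 348  33  36 724] [0.6854 0.3744 0.068 ]
```

Jar B stands at (0.614,-0.040) with its mark squarely towards the scanner. Now to jar A.

Call:
{"api": "carry_out", "payload": {
  "linear": [
    [-0.0458, 0.0508, 0],
    [-0.0458, 0.0508, 0],
    [-0.0458, 0.0508, 0],
    [-0.0458, 0.0508, 0],
    [-0.0458, 0.0508, 0],
    [-0.0458, 0.0508, 0],
    [-0.0458, 0.0508, 0],
    [-0.0458, 0.0508, 0]
  ],
  "angular": [
    [0, 0, 0],
    [0, 0, 0],
    [0, 0, 0],
    [0, 0, 0],
    [0, 0, 0],
    [0, 0, 0],
    [0, 0, 0],
    [0, 0, 0]
  ],
  "hand": [1, 1, 1, 1, 1, 1, 1, 1]
}}

```text
clock: 22.35
position: [0.4295, 0.1635, 0.3681]
ee_rot: [0.0, 0.999, 0.049, -0.002]
contact_force: [0.3, 0.1, 0.8]
width: 0.0855
gripper_force: 0.0
```

Call:
{"api": "carry_out", "payload": {
  "linear": [
    [0, 0, 0],
    [0, 0, 0],
    [0, 0, 0],
    [0, 0, 0]
  ],
  "angular": [
    [0, 0, 0],
    [0, 0, 0],
    [0, 0, 0],
    [0, 0, 0]
  ],
  "hand": [1, 1, 1, 1]
}}

```text
clock: 22.68
position: [0.432, 0.1622, 0.3691]
ee_rot: [0.0, 0.999, 0.048, -0.0]
contact_force: [-0.3, -0.3, 0.2]
width: 0.0855
gripper_force: 0.0
```

```bash
python3 - <<'E'
from h import *
s=st(); print(s['position'],Rq(s['ee_rot']).as_matrix().round(3)[:,0],s['qpos'])
im,pc=shot('wrist','w11.png'); caps(im,pc)
E
```

```text
[0.43198742 0.16222473 0.36913049] [ 0.995  0.097 -0.001] [ 2.08496105e-01  1.29670152e-01  1.79072776e+00 -5.85131719e-04
  1.22199483e+00  1.68246196e+00]
cap [593.9   6.7] [565   0  67  18 854] [ 0.5992 -0.0359  0.068 ]
cap [317.5 186.1] [ 294  160   47   49 1456] [0.4354 0.1625 0.068 ]
 or [99.9 71.4] [  74   52   51   37 1050] [0.514  0.3469 0.068 ]
 or [316.2 161.6] [307 142  18  44 412] [0.4572 0.1658 0.068 ]
 or [479.7 177.2] [459 161  33  28 345] [0.4575 0.0201 0.068 ]
```

View pics/w11.png

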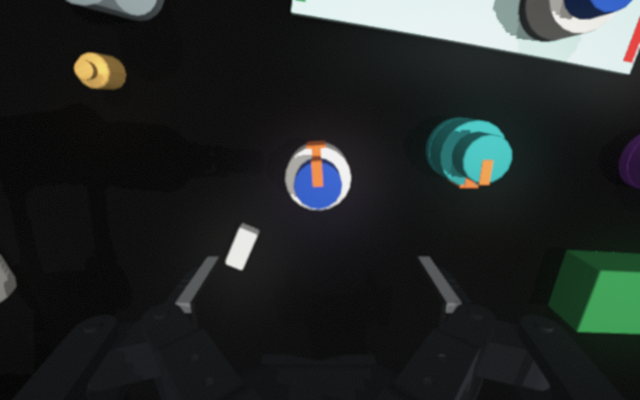

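Jar A is at (318,185), with its stripe running from (318,187) to (316,160), towards +x. The eraser at (241,247) is clear of the fingers.

```bash
python3 - <<'E'
from h import *
s=st(); pc=cam('wrist',s); im=cv2.imread('pics/w11.png')[:,:,::-1].copy()
ax=np.array([.995,.097])
e=[hit(pc,*p,.068)[:2] for p in [(294,186),(341,186),(317.5,209.5)]]; print(e, (e[0]+e[1])/2, e[2]+.022*ax)
b,l,m=blobs(im,(4,130,110),(20,255,255),10); P=[]
for v in range(162,186,2):
    u=np.nonzero(m[v,300:340])[0]; P.append(hit(pc,u.mean()+300,v,.068)[:2])
P=np.array(P); print(P[0],P[-1]); d=P[0]-P[-1]; print('az',np.arctan2(d[1],d[0]))
p=hit(pc,*(230,268),.016); print('eraser corners',p,hit(pc,258,228,.016))
E
```

```text
[array([0.43357727, 0.18320332]), array([0.43762757, 0.14158614]), array([0.41352507, 0.16025549])] [0.43560242 0.16239473] [0.43541507 0.16238949]
[0.45694217 0.16620922] [0.43743211 0.16257234]
az 0.18429490769849197
eraser corners [0.31365028 0.25248834 0.016     ] [0.36703302 0.22204846 0.016     ]
```

Call:
{"api": "carry_out", "payload": {
  "linear": [
    [0.008, -0.001, -0.05],
    [0, 0, -0.05],
    [0, 0, -0.05],
    [0, 0, -0.05],
    [0, 0, -0.05],
    [0, 0, -0.05],
    [0, 0, 0],
    [0, 0, 0]
  ],
  "angular": [
    [0, 0, 0],
    [0, 0, 0],
    [0, 0, 0],
    [0, 0, 0],
    [0, 0, 0],
    [0, 0, 0],
    [0, 0, 0],
    [0, 0, 0]
  ],
  "hand": [1, 1, 1, 1, 1, 1, 1, 1]
}}

```text
clock: 23.4
position: [0.4356, 0.1615, 0.2187]
ee_rot: [0.0, 0.999, 0.048, -0.002]
contact_force: [-0.1, 0.3, -0.2]
width: 0.0858
gripper_force: 0.0
```

Call:
{"api": "carry_out", "payload": {
  "linear": [
    [0, 0, 0],
    [0, 0, 0],
    [0, 0, 0],
    [0, 0, 0],
    [0, 0, 0],
    [0, 0, 0],
    [0, 0, 0],
    [0, 0, 0]
  ],
  "angular": [
    [0, 0, 0],
    [0, 0, 0],
    [0, 0, 0],
    [0, 0, 0],
    [0, 0, 0],
    [0, 0, 0],
    [0, 0, 0],
    [0, 0, 0]
  ],
  "hand": [0, 0, 0, 0, 0, 0, 0, 0],
  "force": 60
}}

```text
clock: 24.07
position: [0.4359, 0.1624, 0.2214]
ee_rot: [-0.0, 0.999, 0.049, 0.002]
contact_force: [-0.4, 0.0, 5.3]
width: 0.0417
gripper_force: 60.1
```

Call:
{"api": "carry_out", "payload": {
  "linear": [
    [0, 0, 0.03],
    [0, 0, 0.05],
    [0, 0, 0.04],
    [0, 0, 0],
    [0.0374, -0.0125, 0],
    [0.0374, -0.0125, 0],
    [0.0374, -0.0125, 0],
    [0.0374, -0.0125, 0]
  ],
  "angular": [
    [0, 0, 0],
    [0, 0, 0],
    [0, 0, 0],
    [0, 0, 0],
    [0, 0, -0.5],
    [0, 0, -0.5],
    [0, 0, -0.5],
    [0, 0, -0.5]
  ],
  "hand": [0, 0, 0, 0, 0, 0, 0, 0]
}}

```text
clock: 24.73
position: [0.5103, 0.137, 0.2791]
ee_rot: [0.0, 0.999, -0.032, -0.0]
contact_force: [0.2, -0.4, -1.3]
width: 0.0421
gripper_force: 62.0
```

Call:
{"api": "carry_out", "payload": {
  "linear": [
    [0.0374, -0.0125, 0],
    [0.0374, -0.0125, 0],
    [0.0374, -0.0125, 0],
    [0.0374, -0.0125, 0],
    [0.0374, -0.0125, 0],
    [0.0374, -0.0125, 0],
    [0, 0, 0],
    [0, 0, 0]
  ],
  "angular": [
    [0, 0, -0.5],
    [0, 0, -0.5],
    [0, 0, 0],
    [0, 0, 0],
    [0, 0, 0],
    [0, 0, 0],
    [0, 0, 0],
    [0, 0, 0]
  ],
  "hand": [0, 0, 0, 0, 0, 0, 0, 0]
}}

```text
clock: 25.4
position: [0.6227, 0.0993, 0.2783]
ee_rot: [0.0, 0.997, -0.071, -0.001]
contact_force: [-0.1, 1.0, -1.8]
width: 0.0421
gripper_force: 61.9
```

```bash
python3 - <<'E'
from h import *
s=st(); print(s['position'],s['contact_force'],s['width'],s['gripper_force'],Rq(s['ee_rot']).as_matrix().round(3)[:,0])
im,pc=shot('wrist','w12.png'); caps(im,pc,.068+.058)
im,pc=cv2.imread('pics/w9.png')[:,:,::-1].copy(),pc; print('compare w9'); caps(im,pc,.126)
E
```

```text
[0.62269049 0.09931852 0.27834468] [-0.10083164  1.02227274 -1.81973054] 0.04211485110434785 61.93323254585266 [ 0.99  -0.143 -0.002]
cap [548.2 216.4] [ 503  181   86   68 3569] [ 0.6398 -0.0007  0.126 ]
cap [318.9 280.9] [ 271  229   95   95 5882] [0.6233 0.0985 0.126 ]
 or [511.2 147.8] [500 147  20   4  41] [0.6711 0.0161 0.126 ]
 or [531.4 158.5] [518 151  28  19 304] [0.6657 0.008  0.126 ]
 or [557.8 194.5] [549 176  19  39 544] [ 0.649  -0.0039  0.126 ]
 or [314.2 204.8] [297 195  35  25 482] [0.6588 0.0953 0.126 ]
 or [316.2 257.5] [305 227  23  57 981] [0.6349 0.098  0.126 ]
 or [ 35.8 353.3] [   7  329   58   51 1591] [0.6015 0.2431 0.126 ]
 or [453.5 397.4] [448 395  11   5  44] [0.5446 0.0394 0.126 ]
compare w9
cap [316.2 278.7] [ 270  229   96   92 5785] [0.6246 0.0995 0.126 ]
cap [583.8 318.2] [ 533  266  107  117 4700] [ 0.5847 -0.0223  0.126 ]
cap [ 55.8 381.7] [ 39 368  36  31 385] [0.5827 0.2406 0.126 ]
 or [324.1 235.8] [ 310  190   36   91 1564] [0.6446 0.0932 0.126 ]
 or [635.6 211.7] [630 203  10  16 101] [ 0.6365 -0.0381  0.126 ]
 or [633.1 237.7] [626 229  14  19 171] [ 0.6243 -0.039   0.126 ]
 or [ 55.7 359.8] [ 27 330  62  70 966] [0.5964 0.2346 0.126 ]
```

Call:
{"api": "carry_out", "payload": {
  "linear": [
    [0, 0, -0.03],
    [0, 0, -0.04],
    [0, 0, -0.02],
    [0, 0, -0.008],
    [0, 0, -0.002],
    [0, 0, 0],
    [0, 0, 0],
    [0, 0, 0]
  ],
  "angular": [
    [0, 0, 0],
    [0, 0, 0],
    [0, 0, 0],
    [0, 0, 0],
    [0, 0, 0],
    [0, 0, 0],
    [0, 0, 0],
    [0, 0, 0]
  ],
  "hand": [0, 0, 0, 0, 0, 0, 0, 0]
}}

```text
clock: 26.12
position: [0.6224, 0.0999, 0.2301]
ee_rot: [-0.0, 0.997, -0.071, 0.0]
contact_force: [-0.4, -0.6, -2.5]
width: 0.0419
gripper_force: 62.0
```

Call:
{"api": "carry_out", "payload": {
  "linear": [
    [0, 0, 0],
    [0, 0, 0],
    [0, 0, 0],
    [0, 0, 0],
    [0, 0, 0],
    [0, 0, 0],
    [0, 0, 0],
    [0, 0, 0]
  ],
  "angular": [
    [0, 0, 0],
    [0, 0, 0],
    [0, 0, 0],
    [0, 0, 0],
    [0, 0, 0],
    [0, 0, 0],
    [0, 0, 0],
    [0, 0, 0]
  ],
  "hand": [1, 1, 1, 1, 1, 1, 1, 1]
}}

```text
clock: 26.78
position: [0.6223, 0.0997, 0.2297]
ee_rot: [0.0, 0.997, -0.071, -0.0]
contact_force: [0.3, 0.1, 0.3]
width: 0.0855
gripper_force: 0.0
```

Call:
{"api": "carry_out", "payload": {
  "linear": [
    [0, 0, 0.03],
    [0, 0, 0.05],
    [0, 0, 0.05],
    [0, 0, 0.05],
    [0, 0, 0.05],
    [0, 0, 0.05],
    [0, 0, 0.05],
    [-0.03, 0, 0]
  ],
  "angular": [
    [0, 0, 0],
    [0, 0, 0],
    [0, 0, 0],
    [0, 0, 0],
    [0, 0, 0],
    [0, 0, 0],
    [0, 0, 0],
    [0, 0, 0]
  ],
  "hand": [1, 1, 1, 1, 1, 1, 1, 1]
}}

```text
clock: 27.45
position: [0.6103, 0.0997, 0.4003]
ee_rot: [-0.001, 0.997, -0.071, 0.007]
contact_force: [1.9, 0.8, 1.0]
width: 0.0855
gripper_force: 0.0
```

Call:
{"api": "carry_out", "payload": {
  "linear": [
    [-0.05, -0.03, 0],
    [-0.05, -0.03, 0],
    [0, -0.05, 0],
    [0, 0, 0],
    [0, 0, 0],
    [0, 0, 0],
    [0, 0, 0],
    [0, 0, 0]
  ],
  "angular": [
    [0, 0, 0],
    [0, 0, 0],
    [0, 0, 0],
    [0, 0, 0],
    [0, 0, 0],
    [0, 0, 0],
    [0, 0, 0],
    [0, 0, 0]
  ],
  "hand": [1, 1, 1, 1, 1, 1, 1, 1]
}}

```text
clock: 28.12
position: [0.5577, 0.0454, 0.3945]
ee_rot: [-0.0, 0.998, -0.071, -0.0]
contact_force: [-0.0, 0.5, 0.3]
width: 0.0854
gripper_force: 0.0
```

```bash
python3 - <<'E'
from h import *
s=st(); print(s['position'],s['contact_force'],s['gripper_force'],Rq(s['ee_rot']).as_matrix().round(3)[:,0])
im,pc=shot('wrist','w13.png'); caps(im,pc,.076)
shot('scene','s13.png')
for n in(1,): 
    C=np.array([.6185,.03]);X=np.array([.9984,-.056]);Y=np.array([.056,.9984])
    for c,q in blobs(im,(100,110,50),(125,255,255),800)[0]:
        d=hit(pc,*c,.076)[:2]-C; print('shelf xy',d@X,d@Y)
E
```

```text
[0.55772051 0.04539107 0.39451659] [-0.02422911  0.45942398  0.25462574] 0.0 [ 0.99  -0.141 -0.   ]
cap [403. 110.] [ 379   85   50   48 1569] [ 0.6149 -0.0387  0.076 ]
cap [249. 126.] [ 225  101   49   48 1529] [0.6204 0.0986 0.076 ]
cap [610.6 163.3] [ 580  114   60   94 3139] [ 0.5401 -0.2313  0.076 ]
 or [634.3  46.7] [627  36  13  19 166] [ 0.641 -0.239  0.076]
 or [630.4  70.6] [628  69   6   5  14] [ 0.6218 -0.2382  0.076 ]
 or [402.8  89.5] [388  72  22  36 316] [ 0.6321 -0.0396  0.076 ]
 or [636.2  75.8] [631  73   9   7  42] [ 0.6167 -0.2441  0.076 ]
 or [246.7 105.2] [240  88  19  37 317] [0.6382 0.0971 0.076 ]
 or [578.2 219.8] [567 215  23  11 169] [ 0.486  -0.2063  0.076 ]
 or [ 49.5 246.3] [ 31 234  43  25 624] [0.532  0.3271 0.076 ]
 or [357.8 266.3] [353 257  12  19 142] [0.466  0.0168 0.076 ]
shelf xy 0.00028035677178530087 -0.0687492239653859
shelf xy -0.001936664843190241 0.06860662665436447
shelf xy -0.06364698364119949 -0.26524202196928465
```

View pics/w13.png

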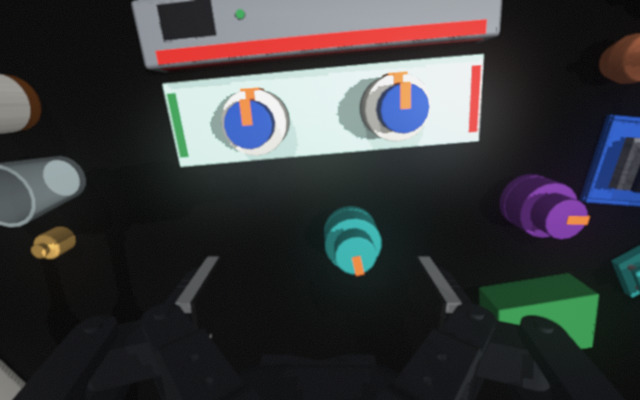

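View pics/s13.png

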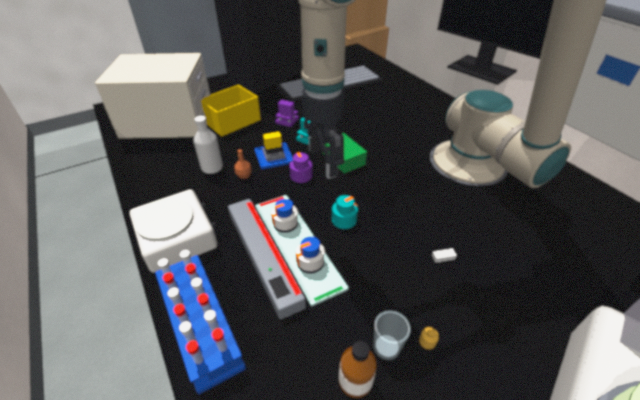

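Both jars stand on the glass, at wrist (249,125) and (403,108), with stripes towards the scanner. The scene view shows the wiper in its tray at (272,150) and the bystanders where they were.

```bash
python3 -c "
from rig import manip
print(manip.sign_off())"
```

```text
the job is handed in; nothing more can be done
None
```

I handed the job in at about 28 s of the 208 s limit (no verdict came back): shelf wiped green to red and back at about 7–8 N, wiper back in its tray, and both jars present standing on the middle line with their marks facing the scanner.

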